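Load a damped boring bar into the sloping V-rest, heavy end down

TASK

One end of the steel boring bar has a tungsten damper sealed inside, and you cannot see which. Lift the bar from the pair of V-blocks and feel or see which end is the heavy one, then lay it in the sloping V-rest of the air gauge with the heavy end at the bottom of the slope, lying snugly in the V and touching the stop, and let go. The V is short, so a bar put in the wrong way round tips out: do not drop the bar, let it tip out or knock it hard, and leave the other tools where they lie.

Things in the scene. Friction and masses are not known exactly. Their poses are not given: they have to be found in the camera images.
- bar_mid (a point): Centre of the boring bar: a round steel bar, 34 mm in diameter, 200 mm long, about 0.76 kg, x along it, a black band 24 mm wide round its middle, both ends alike. The balance point lies about 38 mm from the middle towards the heavy end. Which end is heavy changes from start to start; this frame does not tell it. It starts level across the two V-blocks, axis 44 mm above the table.
- bar: The same bar (same frame). Held at its middle, the heavy end pulls down with 0.3 N m: a light grip (20 to 25 N) lets the bar tilt, a firm one (60 N or more) holds it level.
- vblocks_top (a point): Point half-way between the two dark V-blocks that carry the bar at the start, at the height of the bar's axis (44 mm above the table), x along the grooves. The blocks are fixed, each 38 mm long (43 to 81 mm either side of this point), 60 mm wide, 41 mm high; the gap between them, 86 mm, is open under the bar's middle.
- rest (a point): On the stop of the sloping black V-rest (fixed), where a seated bar's axis meets the stop's face. x points up the slope along the V, 25 degrees above level; y level, across the V; z square to the slope, away from the V. A seated bar lies along x, its centre at x = 100 mm, y = z = 0. The stop plate is 46 mm wide and reaches 16 mm above the axis. Friction holds the bar: push it down to the stop.
- v_top (a point): Upper end of the V of the sloping V-rest, on a seated bar's axis, 76 mm up the slope from rest, same axes. The 90 degree V carries the bar only between these two points; above this one it stands out free and can be held there. The bottom of the V is 24 mm below the axis, its upper edges about 3 mm below it; the block is 60 mm wide.
- fixture: Black base plate of the sloping V-rest, fixed, 150 x 110 mm, 14 mm thick; origin at the centre of its underside less 5 mm in x; x level, pointing the way the slope rises.
- vblocks: The pair of V-blocks, fixed; origin on the table half-way between them, x along the grooves.
- ring_a: Bystander, to be left alone: black steel setting ring, 64 mm across, 24 mm high, lying flat. Origin at the centre of its underside.
- ring_b: Bystander, to be left alone: black steel setting ring, 56 mm across, 22 mm high, lying flat. Origin at the centre of its underside.
- plug_gauge: Bystander, to be left alone: double-ended plug gauge with a black handle, 128 mm long, 24 mm high. Origin at the centre of its underside.
- caliper: Bystander, to be left alone: digital calliper lying flat, 230 mm long, 12 mm high. Origin at the centre of its underside.
- gauge_box: Bystander, to be left alone: wooden gauge box, 90 x 130 mm, 45 mm high. Origin at the centre of its underside.
- parallel: Bystander, to be left alone: ground steel parallel, 150 x 24 mm, 14 mm high. Origin at the centre of its underside.
- driver: Bystander, to be left alone: screwdriver with a red handle, 190 mm long. Origin at the centre of its underside.
Not all that is in view belongs to the job. Leave any pink look-alike of the bar alone.

How it is judged:
By the outcome, as a careful person would: the job done as asked, in the order asked, and still so for the second after the job is handed in, with the robot touching nothing.
It also fails if it takes over 61 s, if anything falls off the work surface, if the arm or the gripper's body presses on something with over 40 N, if the wrist force passes 120 N, or if a joint passes its speed limit or range.

ROBOT

A 6-joint arm with a two-finger parallel gripper is mounted at the origin on the work surface. World frame = base frame: x ahead of the robot, y to its left, z up, the work surface at z = 0. Lengths are in m, angles in rad, forces in N, time in s.
With the tool pointing down it reaches from about 0.3 to 0.75 m from the base axis. Payload 8.5 kg.
Tool frame: the origin (TCP) lies midway between the tips of the shut fingers; the grasp point (between the pads) lies 19 mm behind it; z points along the fingers, y is the line along which they close (so a half turn about z gives the same grasp; the last joint's range is limited). The gripper opens to 88 mm and grips with 3 to 60 N. Pads are 18 mm wide; open, the fingers measure 123 mm over their backs; the gripper's body (75 mm by 187 mm) begins 45 mm behind the grasp point.
Start: joints at [-1.377, 0.381, 1.297, -0, 1.464, -0.215], TCP at [0.219, -0.505, 0.239] pointing down, gripper open.
Joint ranges: [-3.11, 3.11], [-0.89, 2.33], [0.22, 2.48], [-1.42, 4.56], [0.17, 2.85], [-2.88, 2.88]. Speed limits (rad/s): [2.39, 2.39, 3.14, 3.14, 3.14, 3.14].

INTERFACE

Orientations are given as a unit quaternion [w, x, y, z].
In Python, from bench import get_obs, get_image, get_calibration, close_job gives the robot as it stands.
- The arm moves only by the shell command python3 -m creep 'ROWS' [FORCE]. ROWS is JSON, a list of rows, each a list of 7 numbers: the shift along the world's x, y, z in m, then the turn, a rotation vector about the world's x, y, z in rad, then the opening in per cent of the stroke, from 0 (shut) to 100 (fully open). In form: [[x, y, z, rx, ry, rz, hand], ...]. A call has 1 to 10 rows; each row shifts and turns the commanded pose from where the row before left it; what a row does not reach is not made up. A row lasts 1/12 s, in which the tool goes at most 41.7 mm and 7.16 degrees, less where a joint would pass 70% of its speed; a pose out of reach is approached as far as the arm can. A call is refused whole if a number of a shift passes 0.0417 or a number of a turn 0.125, either way. A call with a gripper value outside its range is refused whole. The fingers move at their own pace and stop on an object; FORCE is the grip in N (left out, the last holds). Time passes only in rows, so rows that do not move let the fingers close. It gives the time, the measured TCP pose, the force, the opening and the grip force at its end, in the units of the state.
- get_obs(): the state, without advancing time (a new reading comes with each control period).
- get_image(name): name is "scene" or "top"; returns the picture (384x512x3 uint8, red, green, blue); there is no depth.
- get_calibration(name): a dict with "fx", "fy", "cx", "cy" (pixels), "rvec" (rotation vector, rad) and "tvec" (3), from world to camera coordinates, as OpenCV has them. Camera axes: x right, y down, z forward; pixel columns grow to the right and rows downward; lengths in m; the calibration is good to about 2 mm. A picture is of the moment at which its call begins. get_calibration takes no time and is no camera call.
- close_job(): hands the job in; it is judged then, once.
The state is a dict: "clock": time; "joints": joint angles; "joint_velocities": joint speeds; "tau": joint torques, N m; "position": TCP position; "orientation": TCP orientation; "wrist_force": force on the tool from outside, world axes, zero at the start; "wrist_torque": the same for the moment, N m; "finger_gap": finger opening in m; "finger_force": force on a finger pad.
Only numpy, scipy, OpenCV 4.12 (cv2) and the standard library are available. Lean on these libraries where they do the work, as an engineer would, in place of code of your own. Each camera call takes 0.05 s, during which the arm holds its last target. There are 200 camera calls.

## Working session

There is one attempt and no reset: what is moved stays moved. The work goes in short steps, Python scripts to look and compute and a shell command to move; the robot and the scene stay as the last step left them, time stands still between calls to the robot, and variables do not carry over. Pictures are saved under pics/ and viewed, at most 10 in all, crops included, and the job is handed in when it is done.

```bash
mkdir -p pics; ls
python3 - <<'E'
from bench import *
import cv2
for n in ("scene","top"):
    im=get_image(n); cv2.imwrite(f"pics/{n}0.png",cv2.resize(im[:,:,::-1],None,fx=1.5,fy=1.5,interpolation=cv2.INTER_CUBIC)); print(n,get_calibration(n))
    cv2.imwrite(f"pics/raw_{n}.png",im[:,:,::-1])
print(get_obs())
E
```

```text
pics
scene {'fx': 440.2569388232026, 'fy': 440.2569388232026, 'cx': 254.80102279741723, 'cy': 193.24770989843023, 'rvec': array([ 1.14514364,  2.26394355, -1.05628323]), 'tvec': array([ 0.34031963, -0.22423359,  1.50913676])}
top {'fx': 387.79095413890093, 'fy': 387.79095413890093, 'cx': 257.86066259523534, 'cy': 191.283727605535, 'rvec': array([ 2.16592659, -2.13422355,  0.15586732]), 'tvec': array([-0.01694472,  0.60120832,  1.1329923 ])}
{'clock': 0.1, 'joints': array([-1.37729125e+00,  3.81121062e-01,  1.29811311e+00, -1.29004342e-05,
        1.46361516e+00, -2.15296050e-01]), 'joint_velocities': array([-0.00137625, -0.00316265, -0.00275289,  0.00077875,  0.00065584,
       -0.00012677]), 'tau': array([ 3.83610895e-03, -4.38653755e+01, -2.24908859e+01,  7.15027819e-02,
        3.43190355e-02, -8.26122573e-05]), 'position': array([ 0.21858006, -0.50444034,  0.23822781]), 'orientation': array([-6.28373779e-04,  9.79182500e-01,  2.02980877e-01,  4.33561026e-07]), 'wrist_force': array([-0.71360116,  0.55759668, -0.18618459]), 'wrist_torque': array([0.03488229, 0.00706596, 0.00259103]), 'finger_force': 0.0, 'finger_gap': 0.08786350986973289}
```

View pics/scene0.png

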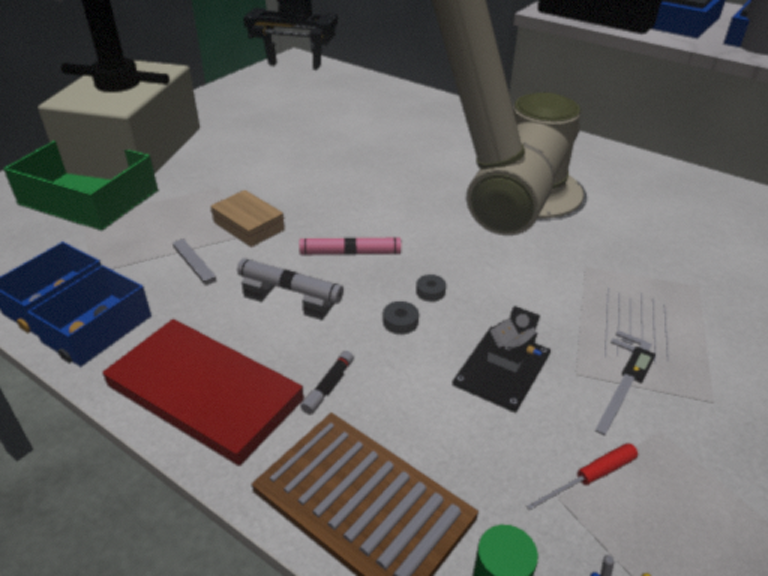

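View pics/top0.png

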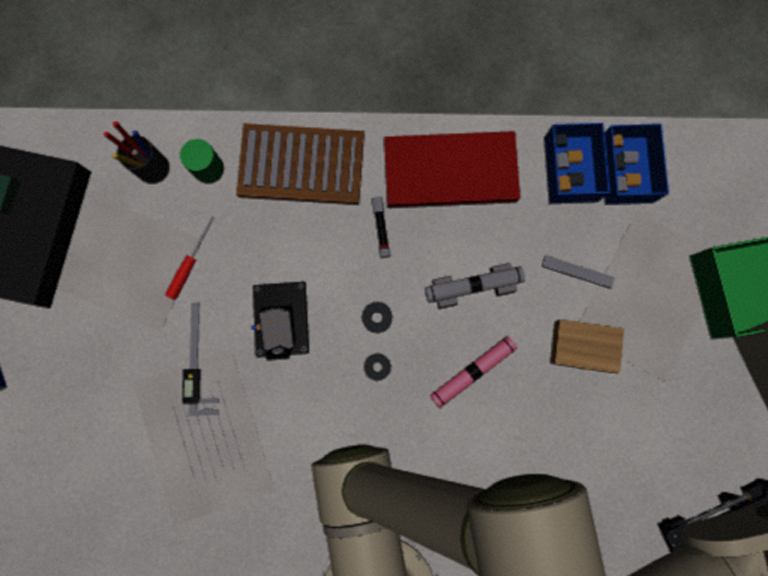

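The top picture (1.5x) shows the steel bar at about (475,284) on dark V-blocks. The pink look-alike is at (474,372), the plug gauge at (381,227), the V-rest plate at (281,320) and the rings at (377,317) and (377,367).

Could be taken for the bar: pink bar (474,372), plug gauge (381,227), parallel (578,271). I choose the grey one with a black band at (475,284), which lies on two V-blocks. Next come close crops of the bar and the fixture.

```bash
cat > h.py <<'E'
import numpy as np,cv2
from bench import *
def cam(n):
    c=get_calibration(n);R=cv2.Rodrigues(np.array(c['rvec']))[0];t=np.array(c['tvec']).ravel()
    K=np.array([[c['fx'],0,c['cx']],[0,c['fy'],c['cy']],[0,0,1]]);return K,R,t
def ray(n,p,z):
    K,R,t=cam(n);o=-R.T@t;d=R.T@np.linalg.inv(K)@np.array([p[0],p[1],1.])
    return o+d*(z-o[2])/d[2]
def proj(n,P):
    K,R,t=cam(n);q=K@(R@np.array(P)+t);return q[:2]/q[2]
E
python3 - <<'E'
from h import *
s=cv2.imread('pics/raw_scene.png');t=cv2.imread('pics/raw_top.png')
r=lambda i,x,y,w,h:cv2.resize(i[y:y+h,x:x+w],(400,300) ,interpolation=cv2.INTER_CUBIC)
c=np.vstack([np.hstack([r(s,145,155,100,75),r(s,290,195,100,75)]),np.hstack([r(t,270,150,100,75),r(t,137,175,100,75)])])
cv2.imwrite('pics/crops.png',np.clip(c.astype(float)*1.5,0,255).astype('uint8'))
# rough bar end centres in raw top px (edges of axis at z=.044)
for p in ((432/1.5,293/1.5),(519/1.5,275/1.5),(476/1.5,284/1.5)): print('bar',ray('top',p,.05))
for p in ((253,284),(304,282),(309,353),(257,358)): print('plate',ray('top',(p[0]/1.5,p[1]/1.5),.014))
E
```

```text
bar [ 0.5893881 -0.0988894  0.05     ]
bar [ 0.62862154 -0.27418309  0.05      ]
bar [ 0.60896969 -0.18731729  0.05      ]
plate [0.6073645  0.26875301 0.014     ]
plate [0.61314386 0.1634479  0.014     ]
plate [0.46717792 0.14825241 0.014     ]
plate [0.4555438  0.25353975 0.014     ]
```

View pics/crops.png

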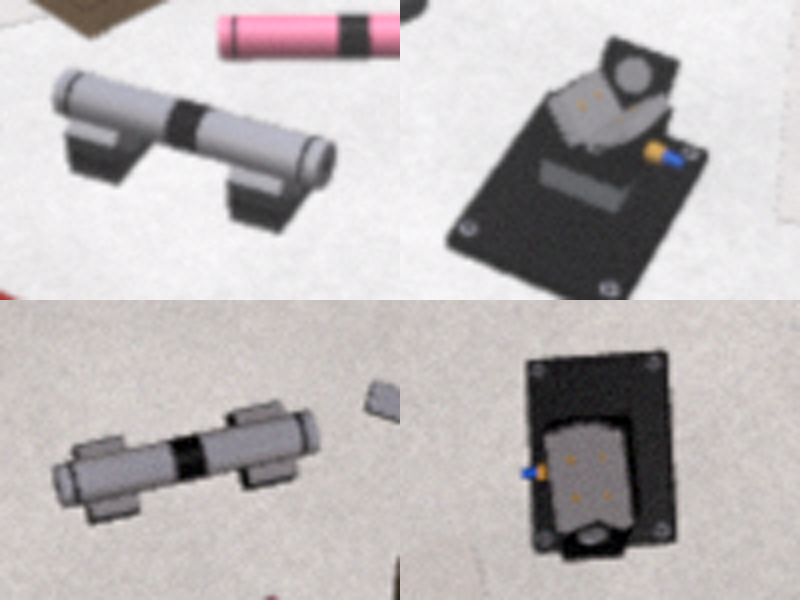

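The crops confirm the choice: the grey bar has a black band at top (190,457) and sits on two V-blocks. The V-rest's stop, with a disc on its face, is at the robot side (scene crop (633,75), top crop (593,535)), so the V rises away from the robot. Next I triangulate the disc and refine the bar.

Run:
```python
from h import *
def tri(ps,pt):
    Ms=[cam(n)[0]@np.c_[cam(n)[1],cam(n)[2]] for n in('scene','top')]
    X=cv2.triangulatePoints(Ms[0],Ms[1],np.array(ps,float),np.array(pt,float)).ravel();X=X[:3]/X[3]
    return X,np.round(proj('scene',X)-ps,1),np.round(proj('top',X)-pt,1)
S=lambda x,y:(290+(x-400)/4,195+y/4); T=lambda x,y:(137+(x-400)/4,175+(y-300)/4)
print('disc',tri(S(633,75),T(593,535)))
# bar via grey/bright mask? ends & band from crop
B=lambda x,y:(270+x/4,150+(y-300)/4)
L,Rr,M=[ray('top',B(*p),z) for p,z in(((57,485),.044),((320,431),.044),((190,456),.061))]
print(L,Rr,M,np.linalg.norm(L-Rr),np.arctan2(*(Rr-L)[1::-1]))
A=lambda x,y:(145+x/4,155+y/4)
print('band 2 views',tri(A(185,125),B(190,457)))
# pink/V: project hypotheses
yaw=.10;c,s=np.cos(yaw),np.sin(yaw);a=np.radians(25)
X=tri(S(633,75),T(593,535))[0]
ux=np.array([c*np.cos(a),s*np.cos(a),np.sin(a)]);uy=np.array([-s,c,0]);uz=np.cross(ux,uy)
for nm,q in (('stop top L',(0,.023,.016)),('stop top R',(0,-.023,.016)),('V up L',(.076,.03,-.003)),('V up R',(.076,-.03,-.003)),('V lo L',(0,.03,-.003)),('V lo R',(0,-.03,-.003))):
    P=X+ux*q[0]+uy*q[1]+uz*q[2]; u=proj('scene',P);v=proj('top',P)
    print(nm,P.round(3),'scene crop',((u-[290,195])*4+[400,0]).round(),'top crop',((v-[137,175])*4+[400,300]).round())
```

```text
disc (array([0.46919963, 0.20510676, 0.05737912]), array([-0.4,  0. ]), array([-0.4,  0.2]))
[ 0.58721744 -0.08804947  0.044     ] [ 0.63160155 -0.28778563  0.044     ] [ 0.60834135 -0.18608612  0.061     ] 0.20460812059863462 -1.3521355009836675
band 2 views (array([ 0.60975043, -0.18835634,  0.04612788]), array([-0., -0.]), array([-0.,  0.]))
stop top L [0.46  0.227 0.072] scene crop [674.  64.] top crop [557. 547.]
stop top R [0.465 0.182 0.072] scene crop [604.  39.] top crop [620. 542.]
V up L [0.536 0.242 0.087] scene crop [643. 126.] top crop [537. 441.]
V up R [0.542 0.182 0.087] scene crop [547.  90.] top crop [620. 434.]
V lo L [0.467 0.235 0.055] scene crop [676.  97.] top crop [551. 538.]
V lo R [0.473 0.175 0.055] scene crop [585.  63.] top crop [632. 531.]
```

```bash
python3 -m creep '[[0.03,0.0245,0,0,0,0.106,100],[0.03,0.0245,0,0,0,0.106,100],[0.03,0.0245,0,0,0,0.106,100],[0.03,0.0245,0,0,0,0.106,100],[0.03,0.0245,0,0,0,0.106,100],[0.03,0.0245,0,0,0,0.106,100],[0.03,0.0245,0,0,0,0.106,100],[0.03,0.0245,0,0,0,0.106,100],[0.03,0.0245,0,0,0,0.106,100],[0.03,0.0245,0,0,0,0.106,100]]' 60
python3 -m creep '[[0.03,0.0245,0,0,0,0.106,100],[0.03,0.0245,0,0,0,0.106,100],[0.03,0.0245,0,0,0,0.106,100],[0,0,-0.03,0,0,0,100],[0,0,-0.03,0,0,0,100],[0,0,-0.03,0,0,0,100],[0,0,0,0,0,0,100],[0,0,0,0,0,0,100]]' 60
```

```text
clock: 0.93
position: [0.5198, -0.258, 0.2385]
orientation: [-0.0, 0.74, 0.672, -0.0]
wrist_force: [0.4, -0.0, -0.0]
finger_gap: 0.0883
finger_force: 0.0
clock: 1.6
position: [0.6083, -0.186, 0.148]
orientation: [-0.001, 0.627, 0.779, -0.0]
wrist_force: [-0.1, -0.6, 0.1]
finger_gap: 0.0883
finger_force: 0.0
```

Run:
```python
from h import *
from scipy.spatial.transform import Rotation as Ro
o=get_obs();R=Ro.from_quat(o['orientation'][[1,2,3,0]]).as_matrix();print(o['joints'],R)
im=get_image('scene');cv2.imwrite('pics/s1.png',np.clip(1.4*cv2.resize(im[120:260,120:300,::-1],None,fx=4,fy=4,interpolation=cv2.INTER_CUBIC).astype(float),0,255))
# V-rest mask in start top picture: grey V surface
t=cv2.imread('pics/raw_top.png');c=t[175:250,137:237];g=cv2.cvtColor(c,cv2.COLOR_BGR2GRAY)
print(g[::5,30:65:3])
```

```text
[-4.82563491e-01  6.02852629e-01  1.17963448e+00  1.31582448e-05
  1.36210380e+00 -6.98524246e-01] [[-0.21428071  0.97676853 -0.0026499 ]
 [ 0.9767702   0.21428489  0.00140275]
 [ 0.00193799 -0.00228776 -0.99999551]]
[[133 135 131 129 131 132 131 134 138 138 137 139]
 [131 134 133 130 133 132 139 138 136 135 138 136]
 [131 138 130 132 140 137 137 133 135 134 136 137]
 [133  36  22  17  20  17  19  14  19  21  24  49]
 [135  22  21  16  15  22  19  23  24  27  21  24]
 [136  22  21  19  18  17  21  22  23  20  20  22]
 [138  19  15   1   4  29  31  16   0   2  22  24]
 [132  24  60  78  78  80  78  79  80   0  25  25]
 [139  27  39  79  77  80  81  80  79   3  27  26]
 [138  30  19  80  81  78  80  77  80  28  23  25]
 [131  41  21  76  78  80  75  81  80  49  21  32]
 [132  46  25  67  79  77  49  62  79  77  26  27]
 [132  56  53  20   0  47  67  15   2  23  35  33]
 [133 127 130 129  79 101 129 133 131 127 131 138]
 [135 128 132 127 132 130 129 131 133 133 138 132]][ WARN:0@1.534] global loadsave.cpp:1063 imwrite_ Unsupported depth image for selected encoder is fallbacked to CV_8U.
```

View pics/s1.png

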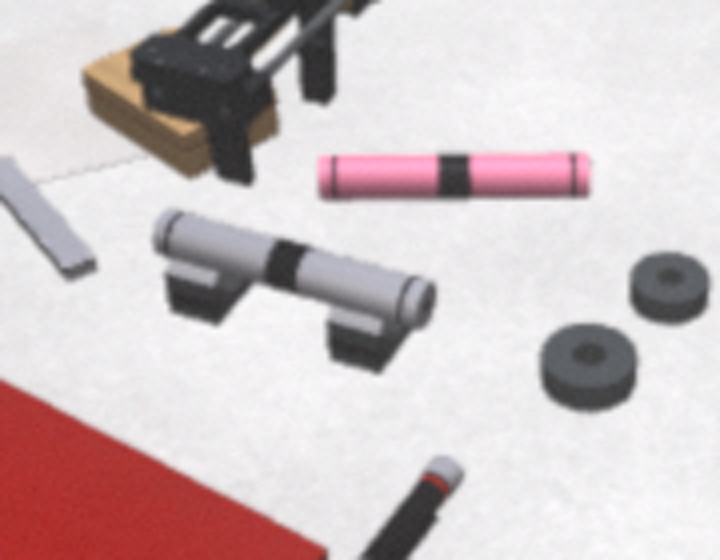

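The picture shows the open fingers at (240,150) and (318,60), high over the bar. The band is at (287,264), clear of the pink bar. Descending and gripping.

```bash
python3 -m creep '[[0.001,-0.002,-0.03,0,0,0,100],[0,0,-0.03,0,0,0,100],[0,0,-0.03,0,0,0,100],[0,0,-0.02,0,0,0,100],[0,0,-0.013,0,0,0,100],[0,0,0,0,0,0,100],[0,0,0,0,0,0,100]]' 60
python3 -m creep '[[0,0,0,0,0,0,30],[0,0,0,0,0,0,10],[0,0,0,0,0,0,10],[0,0,0,0,0,0,10],[0,0,0,0,0,0,10],[0,0,0,0,0,0,10],[0,0,0,0,0,0,10],[0,0,0,0,0,0,10]]' 60
python3 -c "
from h import *;o=get_obs();print(o['wrist_force'],o['wrist_torque'],o['finger_gap'],o['finger_force'])"
```

```text
clock: 2.23
position: [0.6106, -0.1888, 0.0276]
orientation: [0.001, 0.627, 0.779, 0.0]
wrist_force: [0.2, -0.1, -0.4]
finger_gap: 0.0883
finger_force: 0.0
clock: 2.9
position: [0.6096, -0.1882, 0.0257]
orientation: [-0.0, 0.627, 0.779, -0.0]
wrist_force: [-0.4, 0.2, 0.1]
finger_gap: 0.0366
finger_force: 0.0
[-0.36595713  0.15948066  0.07277515] [-0.02153712 -0.14332575  0.00427751] 0.036611986641740674 0.0
```

```bash
python3 -m creep '[[0,0,0,0,0,0,0],[0,0,0,0,0,0,0],[0,0,0,0,0,0,0],[0,0,0,0,0,0,0]]' 60
python3 -c "
from h import *;o=get_obs();print(o['wrist_force'],o['wrist_torque'],o['finger_gap'],o['finger_force'])"
python3 -m creep '[[0,0,0.005,0,0,0,0],[0,0,0.01,0,0,0,0],[0,0,0.015,0,0,0,0],[0,0,0.01,0,0,0,0],[0,0,0,0,0,0,0],[0,0,0,0,0,0,0],[0,0,0,0,0,0,0],[0,0,0,0,0,0,0]]' 60
python3 - <<'E'
from h import *
o=get_obs();print(o['wrist_force'],o['wrist_torque'],o['finger_gap'],o['finger_force'])
im=get_image('scene');cv2.imwrite('pics/s2.png',np.clip(1.4*cv2.resize(im[110:250,120:300,::-1],None,fx=4,fy=4,interpolation=cv2.INTER_CUBIC).astype(float),0,255).astype('uint8'))
E
```

```text
clock: 3.23
position: [0.6106, -0.188, 0.0259]
orientation: [0.001, 0.627, 0.779, 0.001]
wrist_force: [5.0, 1.5, -1.8]
finger_gap: 0.0321
finger_force: 59.9
[ 5.03967888  1.46519514 -1.76755138] [ 0.15428622 -0.78204159  0.09301555] 0.032097412442941425 59.90705117583275
clock: 3.9
position: [0.6091, -0.1879, 0.0648]
orientation: [-0.001, 0.627, 0.779, -0.0]
wrist_force: [-0.0, -0.1, -7.3]
finger_gap: 0.0321
finger_force: 60.1
[-0.01423535 -0.08523276 -7.2907956 ] [ 0.23181499 -0.03080099  0.01917312] 0.03210587301495782 60.06898060441017
```

View pics/s2.png

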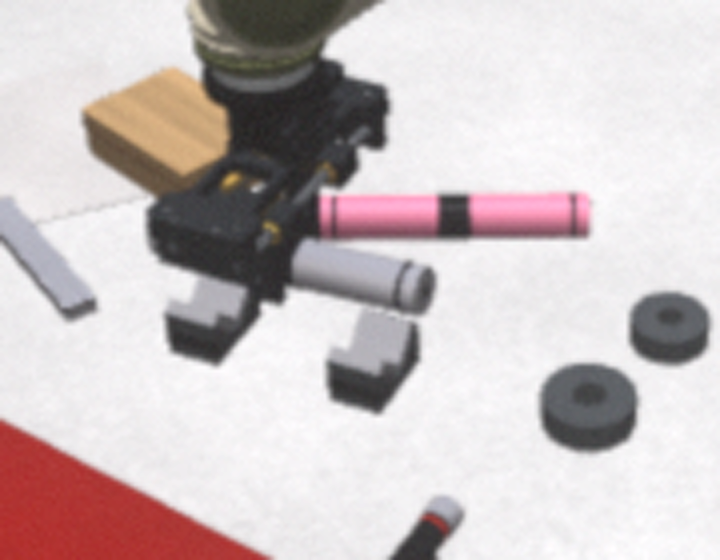

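Wrist torque Tx = +0.23 N·m with Fz = -7.3 N puts the load about 32 mm towards -y. The picture agrees: the visible +y end at (425,288) has risen slightly. So the -y end is the heavy one. Lifting, then swinging it towards the robot over the rest.

```bash
python3 -m creep '[[0,0,0.01,0,0,0,0],[0,0,0.02,0,0,0,0],[0,0,0.02,0,0,0,0],[0,0,0.025,0,0,0,0],[0,0,0.025,0,0,0,0],[0,0,0.025,0,0,0,0],[0,0,0.02,0,0,0,0],[-0.001,0.008,0.01,0,0,-0.03,0],[-0.002,0.016,0,0,0,-0.07,0],[-0.0027,0.0236,0,0,0,-0.1,0]]' 60
python3 -m creep '[[-0.003,0.024,0,0,0,-0.1,0],[-0.003,0.024,0,0,0,-0.1,0],[-0.003,0.024,0,0,0,-0.1,0],[-0.003,0.024,0,0,0,-0.1,0],[-0.003,0.024,0,0,0,-0.1,0],[-0.003,0.024,0,0,0,-0.1,0],[-0.003,0.024,0,0,0,-0.1,0],[-0.003,0.024,0,0,0,-0.1,0],[-0.003,0.024,0,0,0,-0.1,0],[-0.003,0.024,0,0,0,-0.1,0]]' 60
python3 -m creep '[[-0.003,0.024,0,0,0,-0.1,0],[-0.003,0.024,0,0,0,-0.1,0],[-0.003,0.024,0,0,0,-0.1,0],[-0.003,0.024,0,0,0,-0.1,0],[-0.003,0.012,0,0,0,-0.07,0],[0,0.006,0,0,0,-0.035,0],[0,0,0,0,0,0,0],[0,0,0,0,0,0,0]]' 60
python3 - <<'E'
from h import *
o=get_obs();print(o['joints'],o['wrist_force'],o['wrist_torque'],o['finger_gap'],o['finger_force'])
im=get_image('scene');t=get_image('top');r=lambda i:cv2.resize(i[:,:,::-1],(400,300),interpolation=cv2.INTER_CUBIC)
c=np.vstack([r(im[90:240,240:440]),r(t[100:250,90:290])])
cv2.imwrite('pics/s3.png',np.clip(1.5*c.astype(float),0,255).astype('uint8'))
E
```

```text
clock: 4.78
position: [0.6039, -0.1415, 0.2219]
orientation: [0.001, 0.703, 0.711, 0.0]
wrist_force: [-0.1, -0.1, -9.0]
finger_gap: 0.0317
finger_force: 60.1
clock: 5.62
position: [0.5737, 0.1006, 0.2215]
orientation: [0.0, 0.958, 0.287, 0.0]
wrist_force: [0.8, -0.5, -7.2]
finger_gap: 0.0318
finger_force: 60.1
clock: 6.28
position: [0.5589, 0.2134, 0.2211]
orientation: [0.0, 0.999, 0.042, 0.0]
wrist_force: [-0.3, -0.0, -6.8]
finger_gap: 0.0317
finger_force: 60.1
[ 1.67266063e-01  4.77949460e-01  1.18780301e+00 -4.40351708e-04
  1.47520887e+00  1.65441281e+00] [-0.30431106 -0.03458056 -6.82237573] [ 0.01638239 -0.21756174  0.02693541] 0.03165074856846261 60.070320814847946
```

View pics/s3.png

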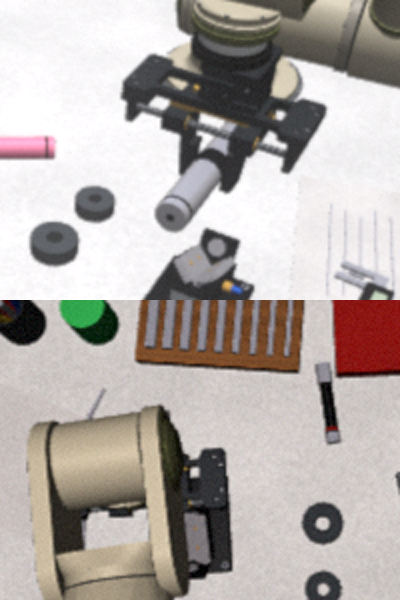

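The scene picture shows the bar end at (172,216) in the crop, high above the V-rest at (200,262); the arm hides the rest in the top view. Ty = -0.22 N·m confirms the heavy end is towards the robot. Next I estimate the droop and refine the rest pose from its corner points.

Run:
```python
from h import *
from scipy.optimize import least_squares
o=get_obs();p=o['position'];print(p,o['orientation'])
for d in range(-2,13,2):
    a=np.radians(d);P=p+[0,0,.0185]+.1*np.array([np.cos(a)*.9965,np.cos(a)*.084,np.sin(a)]);print(d,((proj('scene',P)-[240,90])*2).round(1))
a=np.radians(25)
obs=[('scene',(0,0,0),(633,75)),('scene',(0,.023,.016),(680,60)),('scene',(0,-.023,.016),(607,38)),('scene',(.076,-.03,-.003),(548,95)),('top',(.076,.03,-.003),(545,428)),('top',(.076,-.03,-.003),(628,420)),('top',(0,.03,-.003),(560,530)),('top',(0,-.03,-.003),(632,525))]
def res(v):
    c,s=np.cos(v[3]),np.sin(v[3]);ux=np.array([c*np.cos(a),s*np.cos(a),np.sin(a)]);uy=np.array([-s,c,0]);uz=np.cross(ux,uy);r=[]
    for n,q,u in obs:
        P=v[:3]+np.c_[ux,uy,uz]@np.array(q);w=proj(n,P)
        r+=list((w-([290,195] if n=='scene' else [137,175]))*4+([400,0] if n=='scene' else [400,300])-u)
    return np.array(r)
f=least_squares(res,[.47,.205,.058,.09],loss='soft_l1',f_scale=6,x_scale=[.01,.01,.01,.1]);print(f.x,res(f.x).round(1))
v=f.x;ux=np.array([np.cos(v[3])*np.cos(a),np.sin(v[3])*np.cos(a),np.sin(a)]);print('seated centre',v[:3]+.1*ux)
```

```text
[0.55908079 0.21277536 0.22100476] [1.60328529e-04 9.99153727e-01 4.11310896e-02 1.95895542e-04]
-2 [167.1 223.8]
0 [167.5 221.1]
2 [167.9 218.3]
4 [168.4 215.4]
6 [168.9 212.4]
8 [169.5 209.4]
10 [170.1 206.3]
12 [170.8 203.1]
[0.47415707 0.20634969 0.06124426 0.05798426] [ -2.7   0.6  -6.6   5.6  -3.5   0.2  -6.7  -7.9  -6.8   3.5  -6.6   7.9
 -11.3  -1.   -1.6   0.4]
seated centre [0.56463553 0.2116019  0.10350609]
```

```bash
python3 -m creep '[[0.001,-0.0005,-0.005,0.003,-0.04,-0.002,0],[0.001,-0.0005,-0.01,0.005,-0.067,-0.002,0],[0.001,-0.0005,-0.015,0.005,-0.067,-0.002,0],[0.001,-0.0005,-0.015,0.005,-0.067,-0.002,0],[0.001,0,-0.01,0.005,-0.067,-0.002,0],[0,0,-0.005,0.005,-0.067,0,0],[0,0,0,0,0,0,0],[0,0,0,0,0,0,0],[0,0,0,0,0,0,0]]' 60
python3 - <<'E'
from h import *
from scipy.spatial.transform import Rotation as Ro
o=get_obs();R=Ro.from_quat(o['orientation'][[1,2,3,0]]).as_matrix();print(o['joints'],o['wrist_force'],o['wrist_torque'],R.round(3))
p=o['position'];C=p-.0185*R[:,2]
for d in (22,24,26,28):
    a=np.radians(d);e=np.array([np.cos(a)*.9965,np.cos(a)*.08,np.sin(a)]);print(d,((proj('scene',C+.1*e)-[280,130])*7).round(1),((proj('scene',C)-[280,130])*7).round(1))
im=get_image('scene')[130:215,280:390,::-1]
cv2.imwrite('pics/s4.png',np.clip(1.5*cv2.resize(im,None,fx=7,fy=7,interpolation=cv2.INTER_CUBIC).astype(float),0,255).astype('uint8'))
E
```

```text
clock: 7.13
position: [0.5647, 0.2111, 0.1617]
orientation: [-0.006, 0.982, 0.035, 0.187]
wrist_force: [-0.2, -0.5, -7.6]
finger_gap: 0.032
finger_force: 60.1
[ 0.17828709  0.41355019  1.54366505 -0.05469014  0.81121751  1.70798076] [-0.16355674 -0.46494217 -7.59055474] [-0.00218325  0.29895791 -0.00666621] [[ 0.928  0.071  0.366]
 [ 0.066 -0.997  0.026]
 [ 0.367  0.    -0.93 ]]
22 [302.1 536.2] [415.4 458.5]
24 [305.3 524.9] [415.4 458.5]
26 [308.8 513.5] [415.4 458.5]
28 [312.3 502. ] [415.4 458.5]
```

View pics/s4.png

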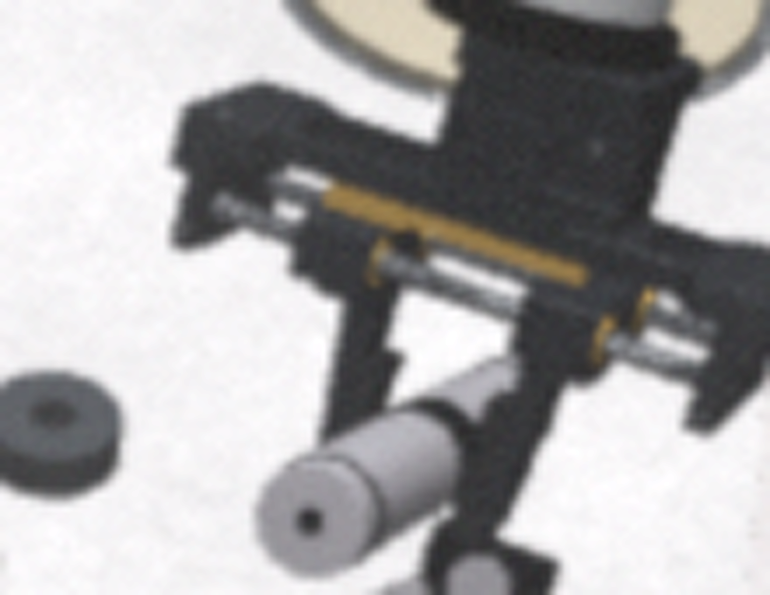

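The bar end centre is at (310,520) in the crop, which matches a 25° pitch, and it lies clear above the rest. Descending along the rest's -z.

```bash
python3 -m creep '[[0.003,0.0004,-0.012,0,0,0,0],[0.003,0.0004,-0.012,0,0,0,0],[0.003,0.0004,-0.012,0,0,0,0],[0.003,0.0004,-0.012,0,0,0,0],[0.0024,0.0004,-0.0115,0,0,0,0],[0,0,0,0,0,0,0],[0,0,0,0,0,0,0]]' 60
python3 - <<'E'
from h import *
from scipy.spatial.transform import Rotation as Ro
o=get_obs();R=Ro.from_quat(o['orientation'][[1,2,3,0]]).as_matrix();print(o['wrist_force'],o['wrist_torque'])
C=o['position']-.0185*R[:,2];a=np.radians(25);e=np.array([np.cos(a)*.9965,np.cos(a)*.08,np.sin(a)]);print(C,((proj('scene',C+.1*e)-[290,170])*7).round(1))
im=get_image('scene')[170:255,290:400,::-1]
cv2.imwrite('pics/s5.png',np.clip(1.7*cv2.resize(im,None,fx=7,fy=7,interpolation=cv2.INTER_CUBIC).astype(float),0,255).astype('uint8'))
E
```

```text
clock: 7.77
position: [0.5789, 0.2133, 0.1014]
orientation: [-0.006, 0.982, 0.035, 0.186]
wrist_force: [-0.4, -0.3, -7.0]
finger_gap: 0.0314
finger_force: 60.1
[-0.41602079 -0.31227131 -6.98318901] [0.00400547 0.41635358 0.03624546]
[0.57209956 0.21284245 0.1185963 ] [197.4 424.5]
```

View pics/s5.png

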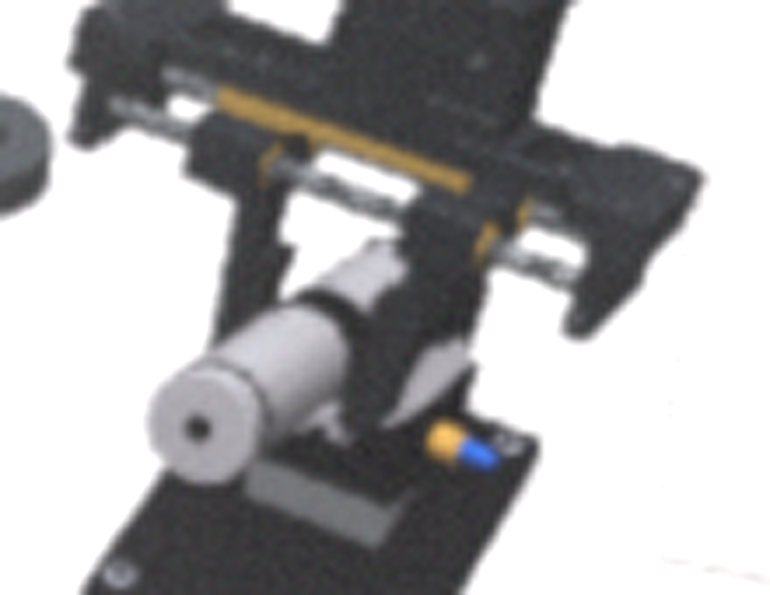

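The bar lies over the V, with its end centre at (198,427) against (197,425) predicted. Now feeling down onto the V.

```bash
python3 -m creep '[[0.0008,0,-0.0018,0,0,0,0],[0.0008,0,-0.0018,0,0,0,0],[0.0008,0,-0.0018,0,0,0,0],[0,0,0,0,0,0,0],[0,0,0,0,0,0,0]]' 60
python3 -m creep '[[0.0006,0,-0.0014,0,0,0,0],[0,0,0,0,0,0,0],[0,0,0,0,0,0,0]]'
python3 -m creep '[[0.0006,0,-0.0014,0,0,0,0],[0,0,0,0,0,0,0],[0,0,0,0,0,0,0]]'
```

```text
clock: 8.23
position: [0.5807, 0.2134, 0.0959]
orientation: [-0.007, 0.982, 0.035, 0.187]
wrist_force: [0.0, 0.5, -6.6]
finger_gap: 0.0316
finger_force: 60.1
clock: 8.48
position: [0.5813, 0.2134, 0.0944]
orientation: [-0.007, 0.982, 0.035, 0.187]
wrist_force: [0.4, -0.5, -7.8]
finger_gap: 0.0319
finger_force: 60.1
clock: 8.73
position: [0.5819, 0.2134, 0.0929]
orientation: [-0.006, 0.982, 0.035, 0.187]
wrist_force: [-0.4, 0.1, -7.3]
finger_gap: 0.0319
finger_force: 60.1
```

```bash
python3 -m creep '[[0.0006,0,-0.0014,0,0,0,0],[0,0,0,0,0,0,0],[0,0,0,0,0,0,0]]'
python3 -m creep '[[0.0004,0,-0.0009,0,0,0,0],[0,0,0,0,0,0,0],[0,0,0,0,0,0,0]]'
python3 -c "
from h import *;o=get_obs();print(o['wrist_torque'])"
```

```text
clock: 8.98
position: [0.5825, 0.2134, 0.0915]
orientation: [-0.006, 0.982, 0.035, 0.187]
wrist_force: [0.2, -0.0, -6.7]
finger_gap: 0.0319
finger_force: 60.1
clock: 9.23
position: [0.5829, 0.2134, 0.0907]
orientation: [-0.006, 0.982, 0.035, 0.187]
wrist_force: [0.2, -0.0, -8.0]
finger_gap: 0.0315
finger_force: 60.1
[-0.03838033  0.33465305 -0.05428759]
```

```bash
for i in 1; do python3 -m creep '[[0.0004,0,-0.0009,0,0,0,0],[0,0,0,0,0,0,0],[0,0,0,0,0,0,0]]'; done
python3 -m creep '[[0.0004,0,-0.0009,0,0,0,0],[0,0,0,0,0,0,0],[0,0,0,0,0,0,0]]'
python3 -c "
from h import *;o=get_obs();print(o['wrist_force'],o['wrist_torque'])"
```

```text
clock: 9.48
position: [0.5834, 0.2135, 0.0899]
orientation: [-0.007, 0.982, 0.035, 0.187]
wrist_force: [-0.4, 0.1, -6.0]
finger_gap: 0.0318
finger_force: 60.0
clock: 9.73
position: [0.5839, 0.2135, 0.0892]
orientation: [-0.007, 0.982, 0.035, 0.187]
wrist_force: [-0.9, 0.7, -3.9]
finger_gap: 0.0318
finger_force: 60.0
[-0.94344936  0.74421602 -3.89361279] [0.14625565 0.35258003 0.01268172]
```

```bash
python3 -m creep '[[0.0004,0,-0.0009,0,0,0,0],[0,0,0,0,0,0,0],[0,0,0,0,0,0,0]]'
python3 -m creep '[[0.0004,0,-0.0009,0,0,0,0],[0,0,0,0,0,0,0],[0,0,0,0,0,0,0]]'
python3 -c "
from h import *;o=get_obs();print(o['wrist_force'],o['wrist_torque'])"
```

```text
clock: 9.98
position: [0.5844, 0.2136, 0.0884]
orientation: [-0.007, 0.982, 0.035, 0.187]
wrist_force: [-0.6, 1.8, -1.1]
finger_gap: 0.0319
finger_force: 59.9
clock: 10.23
position: [0.5849, 0.2136, 0.0876]
orientation: [-0.007, 0.982, 0.035, 0.187]
wrist_force: [-0.2, 1.7, 1.1]
finger_gap: 0.0318
finger_force: 59.7
[-0.19406178  1.73692862  1.11377429] [0.28428274 0.26258926 0.0514429 ]
```

The bar is touching one flank, which pushes it towards +y. Shifting that way to centre it.

```bash
python3 -m creep '[[0,0.001,0,0,0,0,0],[0,0,0,0,0,0,0],[0,0,0,0,0,0,0]]'
python3 -m creep '[[0.0004,0.001,-0.0009,0,0,0,0],[0,0,0,0,0,0,0],[0,0,0,0,0,0,0]]'
python3 -c "
from h import *;o=get_obs();print(o['wrist_force'],o['wrist_torque'])"
```

```text
clock: 10.48
position: [0.5845, 0.2145, 0.0871]
orientation: [-0.007, 0.982, 0.035, 0.187]
wrist_force: [-1.5, 2.7, -0.1]
finger_gap: 0.032
finger_force: 59.8
clock: 10.73
position: [0.585, 0.215, 0.0863]
orientation: [-0.006, 0.982, 0.035, 0.187]
wrist_force: [-1.8, -4.1, 0.9]
finger_gap: 0.0321
finger_force: 59.8
[-1.79247718 -4.06389707  0.85932536] [-0.63780493  0.33115458 -0.12939128]
```

```bash
python3 -m creep '[[-0.0018,-0.0005,-0.0008,0,0,0,0],[-0.0018,-0.0001,-0.0008,0,0,0,0],[-0.0018,-0.0001,-0.0008,0,0,0,0],[0,0,0,0,0,0,0],[0,0,0,0,0,0,0]]'
python3 -c "
from h import *;o=get_obs();print(o['wrist_force'],o['wrist_torque'])"
```

```text
clock: 11.15
position: [0.5812, 0.2147, 0.0853]
orientation: [-0.007, 0.981, 0.035, 0.189]
wrist_force: [3.8, -3.0, 4.9]
finger_gap: 0.0319
finger_force: 59.7
[ 3.80189958 -2.98720283  4.9029163 ] [-0.34481471 -0.55882596 -0.07867914]
```

```bash
python3 -m creep '[[-0.0022,-0.0002,0.0001,0,0,0,0],[-0.0018,-0.0001,-0.0008,0,0,0,0],[0,0,0,0,0,0,0],[0,0,0,0,0,0,0]]'
python3 - <<'E'
from h import *
o=get_obs();print(o['wrist_force'],o['wrist_torque'])
from scipy.spatial.transform import Rotation as Ro
R=Ro.from_quat(o['orientation'][[1,2,3,0]]).as_matrix();C=o['position']-.0185*R[:,2];a=np.radians(25);e=np.array([np.cos(a)*.9965,np.cos(a)*.08,np.sin(a)]);print(C,((proj('scene',C+.1*e)-[290,170])*7).round(1))
im=get_image('scene')[170:255,290:400,::-1]
cv2.imwrite('pics/s6.png',np.clip(1.7*cv2.resize(im,None,fx=7,fy=7,interpolation=cv2.INTER_CUBIC).astype(float),0,255).astype('uint8'))
E
```

```text
clock: 11.48
position: [0.5768, 0.2143, 0.0842]
orientation: [-0.007, 0.981, 0.035, 0.189]
wrist_force: [3.1, -4.2, 4.4]
finger_gap: 0.0315
finger_force: 59.8
[ 3.05327129 -4.18570923  4.37389587] [-0.49763737 -0.66083542 -0.14555104]
[0.56992511 0.21380407 0.10136888] [198.1 463.5]
```

View pics/s6.png

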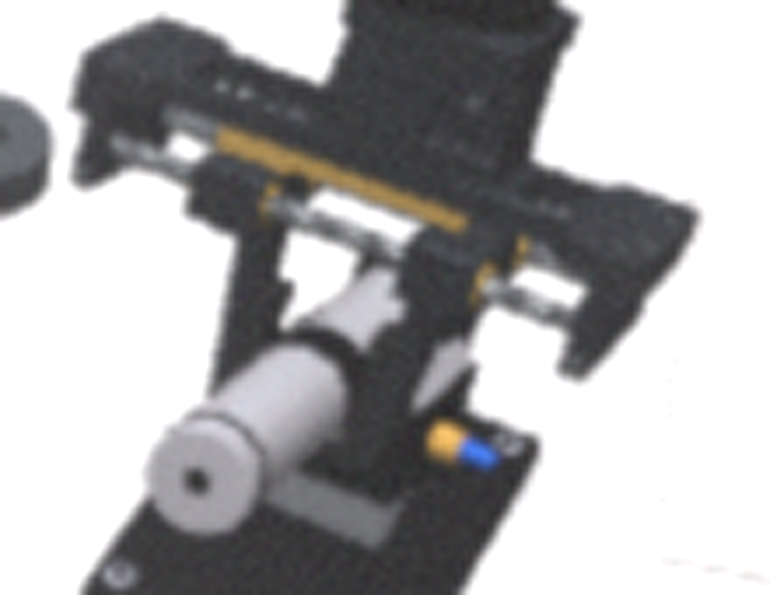

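The bar end is now at (197,481) against (198,464) for 25°, so the bar is about 3° too flat: it bears on the V's upper edge with the heavy end off the V. Raising slightly, pitching 3° more, then easing the grip so the heavy end settles.

```bash
python3 -m creep '[[-0.0004,-0.0003,0.0012,0.002,-0.025,0,0],[-0.0004,-0.0003,0.0012,0.002,-0.025,0,0],[0,0,0,0,0,0,0],[0,0,0,0,0,0,0],[0,0,0,0,0,0,0]]'
python3 -c "
from h import *;o=get_obs();print(o['wrist_force'],o['wrist_torque'])"
python3 -m creep '[[0,0,0,0,0,0,0],[0,0,0,0,0,0,0],[0,0,0,0,0,0,0],[0,0,0,0,0,0,0]]' 20
python3 - <<'E'
from h import *
o=get_obs();print(o['wrist_force'],o['wrist_torque'])
from scipy.spatial.transform import Rotation as Ro
R=Ro.from_quat(o['orientation'][[1,2,3,0]]).as_matrix();C=o['position']-.0185*R[:,2];a=np.radians(25);e=np.array([np.cos(a)*.9965,np.cos(a)*.08,np.sin(a)]);print(C,((proj('scene',C+.1*e)-[290,170])*7).round(1))
im=get_image('scene')[170:255,290:400]
cv2.imwrite('pics/raw7.png',im)
# end hole: dark spot inside the bright end disc
g=cv2.cvtColor(cv2.resize(im,None,fx=7,fy=7,interpolation=cv2.INTER_CUBIC),cv2.COLOR_RGB2GRAY);s=g[420:520,150:250];m=cv2.minMaxLoc(cv2.GaussianBlur(s,(9,9),0));print('hole',m[2][0]+150,m[2][1]+420,m[0])
E
```

```text
clock: 11.95
position: [0.5739, 0.2139, 0.0848]
orientation: [-0.008, 0.977, 0.035, 0.21]
wrist_force: [-2.3, -0.3, -2.0]
finger_gap: 0.0319
finger_force: 59.8
[-2.31676103 -0.34606823 -1.98636284] [-0.01614196  0.54009106  0.03443035]
clock: 12.28
position: [0.574, 0.2139, 0.0849]
orientation: [-0.008, 0.977, 0.035, 0.21]
wrist_force: [-5.4, 1.3, -2.9]
finger_gap: 0.0327
finger_force: 20.0
[-5.44572308  1.26661224 -2.85276159] [0.02996928 1.10316598 0.03152991]
[0.5663658  0.21331221 0.10174119] [202.8 455. ]
hole 243 514 31.0
```

```bash
cat >> h.py <<'E'
from scipy.spatial.transform import Rotation as Ro
def look(save=None):
    o=get_obs();R=Ro.from_quat(o['orientation'][[1,2,3,0]]).as_matrix();C=o['position']-.0185*R[:,2]
    print('F',o['wrist_force'].round(1),'T',o['wrist_torque'].round(2),'C',C.round(4))
    im=get_image('scene')[170:255,290:400]
    if save: cv2.imwrite(save,im[:,:,::-1])
    for d in (21,23,25,27):
        a=np.radians(d);print(d,((proj('scene',C+.1*np.array([np.cos(a)*.9965,np.cos(a)*.08,np.sin(a)]))-[290,170])*7).round(0),end=' ')
    g=cv2.cvtColor(cv2.resize(im,None,fx=7,fy=7,interpolation=cv2.INTER_CUBIC),cv2.COLOR_RGB2GRAY)
    # end face: biggest bright grey blob's dark hole via blackhat
    w=g[400:530,140:260].astype(np.uint8);b=cv2.morphologyEx(w,cv2.MORPH_CLOSE,np.ones((41,41)))-w
    b[w>60]=0
    n,l,st,ce=cv2.connectedComponentsWithStats((b>25).astype(np.uint8))
    print('\nholes',[(ce[i]+[140,400]).round().tolist()+[int(st[i][4])] for i in range(1,n) if 60<st[i][4]<1500])
E
python3 -c "
from h import *;look('pics/raw8.png')"
```

```text
F [-5.7  0.5 -3.5] T [0.07 1.09 0.04] C [0.5664 0.2133 0.1018]
21 [197. 476.] 23 [200. 465.] 25 [203. 455.] 27 [206. 444.] 
holes [[205.0, 457.0, 362], [162.0, 497.0, 371], [254.0, 498.0, 69], [213.0, 522.0, 592]]
```

The end hole is now at (205,457), which matches 25°, so the bar is lying in the V. Sliding it down to the stop on a moderate grip.

```bash
python3 -m creep '[[-0.0018,-0.0001,-0.0008,0,0,0,0],[-0.0009,-0.0001,-0.0004,0,0,0,0],[0,0,0,0,0,0,0],[0,0,0,0,0,0,0]]' 30
python3 -c "
from h import *;look()"
python3 -m creep '[[-0.0018,-0.0001,-0.0008,0,0,0,0],[0,0,0,0,0,0,0],[0,0,0,0,0,0,0]]' 30
python3 -c "
from h import *;look()"
```

```text
clock: 12.72
position: [0.5725, 0.2137, 0.0846]
orientation: [-0.008, 0.977, 0.035, 0.212]
wrist_force: [1.0, 0.9, -3.7]
finger_gap: 0.0326
finger_force: 30.0
F [ 1.   0.9 -3.7] T [0.15 0.16 0.06] C [0.5649 0.2132 0.1015]
21 [199. 473.] 23 [202. 463.] 25 [205. 453.] 27 [208. 442.] 
holes [[208.0, 453.0, 368], [165.0, 493.0, 366], [254.0, 496.0, 104]]
clock: 13.02
position: [0.57, 0.2135, 0.0834]
orientation: [-0.008, 0.977, 0.035, 0.211]
wrist_force: [0.2, 1.5, -3.5]
finger_gap: 0.0326
finger_force: 30.0
F [ 0.2  1.5 -3.5] T [0.02 0.32 0.04] C [0.5624 0.213  0.1003]
21 [202. 471.] 23 [205. 461.] 25 [208. 450.] 27 [211. 440.] 
holes [[212.0, 450.0, 347], [167.0, 490.0, 347]]
```

```bash
python3 -m creep '[[-0.0018,-0.0001,-0.0008,0,0,0,0],[0,0,0,0,0,0,0],[0,0,0,0,0,0,0]]' 30
python3 -m creep '[[-0.0018,-0.0001,-0.0008,0,0,0,0],[0,0,0,0,0,0,0],[0,0,0,0,0,0,0]]' 30
python3 -m creep '[[-0.0018,-0.0001,-0.0008,0,0,0,0],[0,0,0,0,0,0,0],[0,0,0,0,0,0,0]]' 30
python3 -c "
from h import *;look()"
```

```text
clock: 13.32
position: [0.5681, 0.2134, 0.0825]
orientation: [-0.007, 0.977, 0.035, 0.211]
wrist_force: [0.4, -0.5, -4.1]
finger_gap: 0.0329
finger_force: 30.0
clock: 13.57
position: [0.567, 0.2133, 0.0822]
orientation: [-0.008, 0.977, 0.035, 0.212]
wrist_force: [3.3, -0.2, -3.9]
finger_gap: 0.0325
finger_force: 30.1
clock: 13.82
position: [0.5669, 0.2134, 0.0825]
orientation: [-0.008, 0.976, 0.035, 0.214]
wrist_force: [9.4, -0.8, -3.3]
finger_gap: 0.0327
finger_force: 30.1
F [ 9.4 -0.8 -3.3] T [ 0.03 -0.84 -0.05] C [0.5591 0.2128 0.0993]
21 [207. 467.] 23 [210. 457.] 25 [213. 446.] 27 [216. 435.] 
holes [[217.0, 445.0, 335], [172.0, 483.0, 392]]
```

The motion stalled at x = 0.567 and Fx rose to 9.4 N: the bar is at the stop, and the hole at (217,445) still fits 25°. Easing the grip, then opening.

```bash
python3 -m creep '[[0,0,0,0,0,0,0],[0,0,0,0,0,0,0],[0,0,0,0,0,0,0],[0,0,0,0,0,0,0]]' 10
python3 -m creep '[[0,0,0,0,0,0,0],[0,0,0,0,0,0,0],[0,0,0,0,0,0,0]]' 4
python3 -c "
from h import *;look()"
```

```text
clock: 14.2
position: [0.5668, 0.2134, 0.0825]
orientation: [-0.008, 0.976, 0.035, 0.214]
wrist_force: [7.9, 0.2, -2.6]
finger_gap: 0.0335
finger_force: 10.1
clock: 14.45
position: [0.5664, 0.2134, 0.0823]
orientation: [-0.008, 0.976, 0.035, 0.213]
wrist_force: [6.9, -0.9, -2.1]
finger_gap: 0.0335
finger_force: 4.1
F [ 6.9 -0.9 -2.1] T [ 0.01 -0.63 -0.01] C [0.5587 0.2128 0.0991]
21 [207. 467.] 23 [210. 456.] 25 [213. 446.] 27 [217. 435.] 
holes [[216.0, 447.0, 375], [170.0, 485.0, 354]]
```

```bash
python3 -m creep '[[0,0,0,0,0,0,42],[0,0,0,0,0,0,45],[0,0,0,0,0,0,50],[0,0,0,0,0,0,70],[0,0,0,0,0,0,100],[0,0,0,0,0,0,100],[0,0,0,0,0,0,100]]' 10
python3 -c "
from h import *;look()"
```

```text
clock: 15.08
position: [0.5647, 0.2132, 0.0811]
orientation: [-0.008, 0.977, 0.035, 0.211]
wrist_force: [-1.0, -0.0, 0.1]
finger_gap: 0.0689
finger_force: 0.0
F [-1.  -0.   0.1] T [0.04 0.15 0.  ] C [0.5571 0.2127 0.098 ]
21 [209. 466.] 23 [212. 456.] 25 [215. 445.] 27 [218. 435.] 
holes [[216.0, 449.0, 313], [169.0, 486.0, 373]]
```

```bash
python3 -m creep '[[0,0,0,0,0,0,100],[0,0,0,0,0,0,100],[-0.0042,-0.0003,0.009,0,0,0,100],[-0.0085,-0.0006,0.018,0,0,0,100],[-0.0125,-0.001,0.027,0,0,0,100],[-0.0125,-0.001,0.027,0,0,0,100],[-0.0125,-0.001,0.027,0,0,0,100],[-0.0125,-0.001,0.027,0,0,0,100],[-0.0125,-0.001,0.027,0,0,0,100],[0,0,0.03,0,0,0,100]]' 10
python3 -m creep '[[0,0.03,0,0,0,0,100],[0,0.035,0,0,0,0,100],[0,0.035,0,0,0,0,100],[0,0.035,0,0,0,0,100],[0,0.03,0,0,0,0,100],[0,0,0,0,0,0,100],[0,0,0,0,0,0,100],[0,0,0,0,0,0,100]]'
python3 - <<'E'
from h import *
s=get_image('scene')[170:255,290:400,::-1];t=get_image('top')[150:250,110:240,::-1]
r=lambda i:cv2.resize(i,(390,300),interpolation=cv2.INTER_CUBIC)
cv2.imwrite('pics/final.png',np.clip(1.6*np.hstack([r(s),r(t)]).astype(float),0,255).astype('uint8'))
look()
E
```

```text
clock: 15.97
position: [0.4869, 0.2072, 0.2747]
orientation: [-0.008, 0.977, 0.035, 0.211]
wrist_force: [1.6, 0.9, 0.4]
finger_gap: 0.0879
finger_force: 0.0
clock: 16.63
position: [0.4893, 0.3717, 0.2734]
orientation: [-0.007, 0.977, 0.035, 0.211]
wrist_force: [0.6, 0.0, -0.2]
finger_gap: 0.0877
finger_force: 0.0
F [0.5 0.1 1.2] T [0.03 0.18 0.  ] C [0.482  0.3706 0.2904]
21 [988.  20.] 23 [993.   7.] 25 [998.  -6.] 27 [1003.  -19.] 
holes [[216.0, 449.0, 329], [169.0, 486.0, 396]]
```

View pics/final.png

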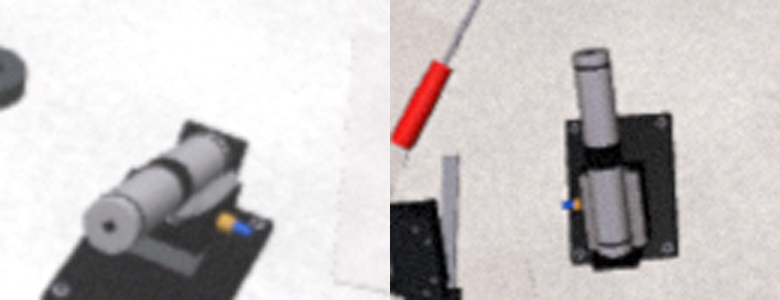

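The final picture shows the bar in the V with its lower end against the stop plate, at (205,140) in the scene view and (612,245) in the top view. The gripper is clear. The contact position gives a stop at (0.468, 0.206, 0.057), within 1 mm of the disc I triangulated at the start (0.469, 0.205, 0.057). Handing in.

```bash
python3 -c "
from bench import *;print(close_job())"
```

```text
the job is handed in; nothing more can be done
None
```

The boring bar is lying in the sloping V with its heavy end (the one that started on the −y side) down against the stop; I released it, backed the gripper clear and handed the job in at about 17 s, with no verdict shown.

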